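# Register the corner blocks by touch

## Task

Register the black corner blocks of the writing board by lightly touching their metal caps from above, in this order: first the round cap, then the square one, then the straight bar. Each touch should make the cap sink visibly, about 5 mm, and no cap may be driven down to its stop. Leave the cross-shaped cap untouched, pick nothing up, and do not shift the blocks or the things lying about.

Things in the scene. Friction and masses are not known exactly. Their poses are not given: they have to be found in the camera images.
- board: white writing board fixed to the steel table, 240 mm (x) x 320 mm (y), 6 mm thick; origin at the centre of its underside on the table. A black block stands near each of its corners, about 70 mm in x and 110 mm in y from its centre
- block_round: loose black block, 76 x 76 x 30 mm, 0.8 kg, standing on the 6 mm board, which carries the round cap; origin at the centre of its underside. Which corner it has varies
- top_round (a point): centre of the top face of the round cap: a plain round disc, 30 mm across, 10 mm thick, bare metal, on the middle of its black block. Its top face is 26 mm above the block's top, 62 mm above the table, before it is touched, and solid at this centre
- cap_round (a joint): how far the round cap has sunk straight down, in m: 0 untouched, 0.014 at its stop. It starts to sink at about 4 N, needs about 7 N near the stop, and stays where it is left (no spring return)
- block_square: loose black block, 76 x 76 x 30 mm, 0.8 kg, standing on the 6 mm board, which carries the square cap; origin at the centre of its underside. Which corner it has varies
- top_square (a point): centre of the top face of the square cap: a square, 44 x 44 mm (not elongated), 10 mm thick, bare metal, on the middle of its black block. Its top face is 26 mm above the block's top, 62 mm above the table, before it is touched, and solid at this centre
- cap_square (a joint): how far the square cap has sunk straight down, in m: 0 untouched, 0.014 at its stop. It starts to sink at about 4 N, needs about 7 N near the stop, and stays where it is left (no spring return)
- block_bar: loose black block, 76 x 76 x 30 mm, 0.8 kg, standing on the 6 mm board, which carries the bar cap; origin at the centre of its underside. Which corner it has varies
- top_bar (a point): centre of the top face of the bar cap: one straight bar, 56 x 16 mm, long along the block's x axis, 10 mm thick, bare metal, on the middle of its black block. Its top face is 26 mm above the block's top, 62 mm above the table, before it is touched, and solid at this centre
- cap_bar (a joint): how far the bar cap has sunk straight down, in m: 0 untouched, 0.014 at its stop. It starts to sink at about 4 N, needs about 7 N near the stop, and stays where it is left (no spring return)
- block_cross: loose black block, 76 x 76 x 30 mm, 0.8 kg, standing on the 6 mm board, which carries the cross cap; origin at the centre of its underside. Which corner it has varies
- top_cross (a point): centre of the top face of the cross cap: a plus-shaped cross of two bars, each 56 x 16 mm, 10 mm thick, bare metal, on the middle of its black block. Its top face is 26 mm above the block's top, 62 mm above the table, before it is touched, and solid at this centre
- cap_cross (a joint): how far the cross cap has sunk straight down, in m: 0 untouched, 0.014 at its stop. It starts to sink at about 4 N, needs about 7 N near the stop, and stays where it is left (no spring return)
- eraser: board eraser lying on the middle of the board, 90 x 40 x 28 mm; origin at the centre of its underside, length along x; loose, to be left alone
- marker: white marker pen with black cap lying on the middle of the board, 130 mm long, 17 mm high; origin under its middle, length along x; loose, to be left alone
- cone: small brass pointed cone on a foot 50 mm across, 70 mm high, standing on the table to the robot's left; origin at the centre of its underside; loose, to be left alone
- bottle: white plastic bottle, 60 mm across, 140 mm high, to the robot's right; origin at the centre of its underside; loose, to be left alone
- tape: yellow roll core (ring), 90 mm across, 20 mm high, on the table to the right of the board; origin at the centre of its underside; loose, to be left alone
- screwdriver: screwdriver lying on the table to the robot's left, about 200 mm long, under 35 mm high; loose, to be left alone
Mind the look-alikes: they are no part of the job. Leave any turquoise look-alike of the block_square alone.

How it is judged:
On the way, in this order (a step that is already met when the one before it is completed fails the run):
1. the round cap has been touched and has sunk at least 2 mm (value of joint cap_round above 0.002 m), for 0.1 s.
2. the square cap has been touched and has sunk at least 2 mm (value of joint cap_square above 0.002 m), for 0.1 s.
3. the bar cap has been touched and has sunk at least 2 mm (value of joint cap_bar above 0.002 m), for 0.1 s.
At the end, for the whole second after the job is handed in: The round, square and bar caps are each sunk 2 to 12.5 mm of their 14 mm, the cross cap less than 1 mm; all four blocks stand flat and still, within 12 mm of where they began (value of joint cap_round between 0.002 and 0.0125 m and value of joint cap_square between 0.002 and 0.0125 m and value of joint cap_bar between 0.002 and 0.0125 m and value of joint cap_cross below 0.001 m and angle between each of block_round, block_square, block_bar, block_cross's own z axis and vertical below 0.05 rad and distance of each of block_round, block_square, block_bar, block_cross from where it was at the start of the episode below 0.012 m and linear speed of each of block_round, block_square, block_bar, block_cross below 0.01 m/s); the robot touches nothing.
It fails at once if a cap is driven to its stop (sunk more than 12.5 mm) (value of joint any of cap_round, cap_square, cap_bar above 0.0125 m).
It fails at once if a cap or block is pushed hard (over 20 N) (contact force between the fingers and block_round above 20 N or contact force between the fingers and block_square above 20 N or contact force between the fingers and block_bar above 20 N).
It fails at once if the cross cap or its block is touched (value of joint cap_cross above 0.001 m or contact force between any of the fingers, the arm and block_cross above 0.5 N).
It fails at once if a block is lifted or shifted more than 12 mm (distance of any of block_round, block_square, block_bar, block_cross from where it was at the start of the episode above 0.012 m).
It fails at once if a bystander is lifted or moved more than 15 mm (distance of any of eraser, marker, cone, bottle, tape, screwdriver from where it was at the start of the episode above 0.015 m).
It also fails if it takes over 48 s, if anything falls off the work surface, if the arm or the gripper's body presses on something with over 40 N, if the wrist force passes 120 N, or if a joint passes its speed limit or range.

## Robot

A 7-joint arm with a two-finger parallel gripper is mounted at the origin on the work surface. World frame = base frame: x ahead of the robot, y to its left, z up, the work surface at z = 0. Lengths are in m, angles in rad, forces in N, time in s.
With the tool pointing down it reaches from about 0.4 to 0.9 m from the base axis. Payload 5.5 kg.
Tool frame: the origin (TCP) lies at the very end of the fingers, on their centre line; the grasp point (between the pads) lies 19 mm behind it; z points along the fingers, y is the direction in which the jaws open and shut (so a half turn about z gives the same grasp; the last joint's range is limited). The gripper opens to 92 mm and grips with 3 to 60 N. Pads are 19 mm wide; open, the fingers measure 130 mm over their backs; the gripper's body (75 mm by 190 mm) begins 47 mm behind the grasp point.
Start: joints at [1.553, 0.501, -0.427, 1.55, 0.221, 1.138, -0.21], TCP at [0.18, -0.625, 0.227] pointing down, gripper open.
Joint ranges: [-2.88, 2.88], [-0.31, 2.03], [-1.54, 1.56], [0.2, 2.42], [-1.41, 4.55], [0.19, 2.02], [-2.57, 2.57]. Speed limits (rad/s): [2.57, 2.57, 3.14, 3.14, 3.14, 3.14, 3.14].

## Interface

Orientations are given as a unit quaternion [x, y, z, w].
In Python, from bench import get_state, grab_frame, finish_job gives the robot as it stands.
- The arm moves only by the tool send_rows, never from a script. Its argument "commands" is a list of rows, each a list of 6 numbers: the shift along the world's x, y, z in units of 0.1 m (1.0 is 0.1 m), then the turn, a rotation vector about the world's x, y, z in units of 1.5 rad (1.0 is 1.5 rad). A call has 1 to 12 rows; each row is the pose to reach, as a shift and turn from the pose commanded when the call began; what a row does not reach only later rows make up. A row lasts 1/10 s, in which the tool goes at most 50 mm and 8.59 degrees, less where a joint would pass 70% of its speed; a pose out of reach is approached as far as the arm can. A call with a number of a shift or a turn outside -1 to 1 is refused whole. A call with a gripper value outside its range is refused whole. "grip" is the opening, from -1 (shut) to 1 (fully open), set as the call begins (left out, the last holds). The fingers move at their own pace and stop on an object; the grip force is fixed at half the most. Time passes only in rows, so rows that repeat a pose let the fingers close. It gives the time, the measured TCP pose, the force and the opening at its end, in the units of the state.
- get_state(): the state, without advancing time (a new reading comes with each control period).
- grab_frame(name): name is "scene" or "top"; returns a dict with "color" (420x560x3 uint8, blue, green, red), "fx", "fy", "cx", "cy" (pixels), "k1" (the pictures are not rectified: a ray, as slopes to the right and down, at radius r is drawn at 1 + k1 r^2 times it, then the intrinsics apply), "world_to_cam" (4x4, takes a point from world to camera coordinates). Camera axes: x right, y up, looking along -z (the intrinsics and any distortion apply to the point x, -y, -z); pixel columns grow to the right and rows downward; lengths in m; the calibration is good to about 2 mm. A picture is of the moment at which its call begins. There is no depth.
- finish_job(): hands the job in, once; it reports no verdict.
The state is a dict: "t": time; "joints": joint angles; "joint_velocities": joint speeds; "effort": joint torques, N m; "eef_pos": TCP position; "eef_rot": TCP orientation; "contact_force": force on the tool from outside, world axes, zero at the start; "wrist_torque": the same for the moment, N m; "finger_gap": opening from 0.0 (shut) to 1.0 (fully open).
Only numpy, scipy, OpenCV 4.12 (cv2) and the standard library are available. Lean on these libraries where they do the work, as an engineer would, in place of code of your own. Each camera call takes 0.05 s, during which the arm holds its last target.

## Working session

There is one attempt and no reset: what is moved stays moved. The work goes in short steps, Python scripts to look and compute and a tool call to move; the robot and the scene stay as the last step left them, time stands still between calls to the robot, and variables do not carry over. Pictures are saved under pics/ and viewed, and the job is handed in when it is done.

Besides the shell and the picture viewer there is one more tool, called after "Call:" as a command line: name --pt "numbers of a row" for each row, then --argument value for the rest. send_rows: Moves the arm, as the interface text tells. Its arguments: {"type":"object","properties":{"commands":{"type":"array","items":{"type":"array","items":{"type":"number"}}},"grip":{"type":"number"}},"required":["commands"]}

```bash
mkdir -p pics; python3 - <<'E'
from bench import *
import cv2
s=get_state();print(s)
for n in("scene","top"):
    f=grab_frame(n);cv2.imwrite(f"pics/{n}0.png",f["color"]);print(n,f["fx"],f["fy"],f["cx"],f["cy"],f["k1"]);print(f["world_to_cam"])
E
```

```text
{'t': 0.0, 'joints': array([ 1.55316309,  0.5018533 , -0.42677026,  1.55145627,  0.22079305,
        1.13829103, -0.21034348]), 'joint_velocities': array([-1.47040264e-03, -9.56321415e-06,  1.30142925e-03, -3.99322333e-04,
        1.80712292e-03, -1.72433720e-04,  4.77036428e-04]), 'effort': array([ 7.92927767e-04, -5.66588044e+01, -5.81639126e+00, -2.79114372e+01,
       -6.88831578e-02,  3.06257978e-02,  1.57427039e-04]), 'eef_pos': array([ 0.17990452, -0.6238742 ,  0.22567047]), 'eef_rot': array([ 9.90157907e-01,  1.39951289e-01, -1.04501941e-04, -9.71783544e-04]), 'contact_force': array([-0.04719318,  0.34605149, -0.03617472]), 'wrist_torque': array([-0.00742197,  0.04308345, -0.05378917]), 'finger_gap': 1.0001005060181776}
scene 432.66369675558576 432.66369675558576 276.0209749330812 211.52046473865656 -0.02354578977048608
[[-6.75144638e-04  9.99917326e-01 -1.28407913e-02  1.64988014e-02]
 [-6.20039939e-01  9.65592149e-03  7.84510827e-01  2.68903535e-01]
 [ 7.84569957e-01  8.49146177e-03  6.19982159e-01 -1.49001765e+00]
 [ 0.00000000e+00  0.00000000e+00  0.00000000e+00  1.00000000e+00]]
top 522.3107212005981 522.3107212005981 277.79421920766606 214.55712039831093 -0.08888625812230135
[[-2.61753685e-02 -9.99657171e-01 -6.25715319e-04 -4.71419826e-03]
 [ 9.89496216e-01 -2.59983189e-02  1.42201712e-01 -5.00657409e-01]
 [-1.42169229e-01  3.10303927e-03  9.89837503e-01 -1.57073466e+00]
 [ 0.00000000e+00  0.00000000e+00  0.00000000e+00  1.00000000e+00]]
```

View pics/scene0.png

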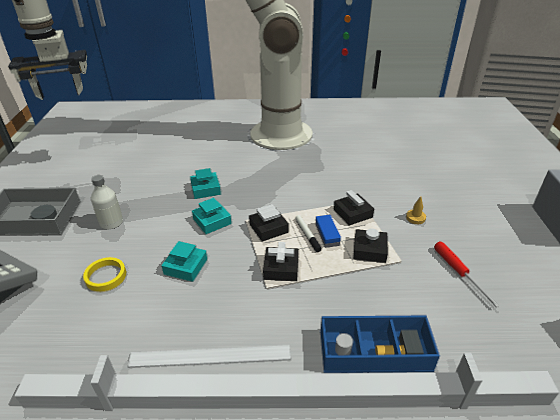

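View pics/top0.png

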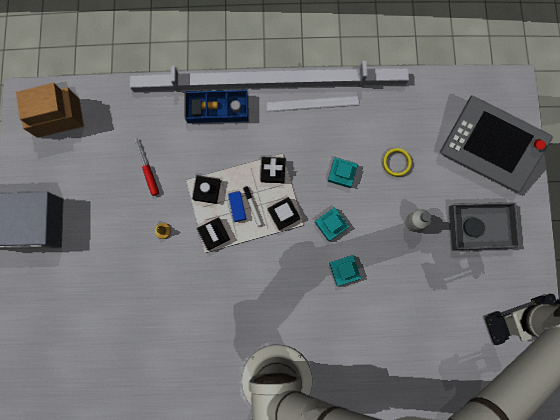

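The top view shows round at about (206,188), bar at (213,234), square at (285,212) and cross at (272,168). Next I measure their centres.

```bash
cat > h.py <<'E'
import numpy as np,cv2
def ray(f,u,v):
    K=np.array([[f["fx"],0,f["cx"]],[0,f["fy"],f["cy"]],[0,0,1]])
    p=cv2.undistortPoints(np.array([[[u,v]]],float),K,np.array([f["k1"],0,0,0,0]),None,None,None) [0,0]
    W=np.array(f["world_to_cam"]);R=W[:3,:3]
    return -R.T@W[:3,3], R.T@np.array([p[0],-p[1],-1])
def onz(f,u,v,z):
    o,d=ray(f,u,v);return o+d*(z-o[2])/d[2]
E
python3 - <<'E'
from bench import *
from h import *
for n,seeds in(("top",dict(round=(206,188),square=(285,212),bar=(213,234),cross=(272,168))),("scene",dict(round=(373,230),square=(268,215),bar=(355,199),cross=(281,254)))):
    f=grab_frame(n);im=f["color"]
    g=im.min(2)
    x0,x1,y0,y1=(180,310,145,260) if n=="top" else (240,405,180,295)
    cv2.imwrite(f"pics/{n}_z.png",cv2.resize(im[y0:y1,x0:x1],None,fx=4.5,fy=4.5,interpolation=cv2.INTER_CUBIC))
    for k,(u,v) in seeds.items():
        w=22 if n=="top" else 24
        sub=g[v-w:v+w,u-w:u+w]
        m=(sub>110).astype(np.uint8)
        nn,lab,st,ce=cv2.connectedComponentsWithStats(m,connectivity=4)
        for i in range(1,nn):
            if st[i,4]>15:
                c=ce[i]+[u-w,v-w]
                print(n,k,"metal",st[i],c.round(1),onz(f,*c,.062).round(4))
        m=(im[v-w:v+w,u-w:u+w].max(2)<60).astype(np.uint8)
        m=cv2.morphologyEx(m,cv2.MORPH_OPEN,np.ones((3,3)))
        nn,lab,st,ce=cv2.connectedComponentsWithStats(m)
        for i in range(1,nn):
            if st[i,4]>100:
                pts=np.argwhere(lab==i)[:,::-1].astype(np.float32)
                r=cv2.minAreaRect(pts);c=np.array(r[0])+[u-w,v-w]
                print("   dark",st[i],c.round(1),np.round(r[1],1),round(r[2]),onz(f,*c,.036).round(4))
E
```

```text
top round metal [   0    0   44   44 1110] [202.8 186. ] [0.5907 0.2091 0.062 ]
top round metal [16 17 10  9 73] [204.5 186.8] [0.5881 0.204  0.062 ]
   dark [  9  10  28  28 542] [206.4 189.3] [25.2 24.8] 9 [0.5853 0.2017 0.036 ]
top square metal [  0   0  44  44 989] [282.3 208.8] [ 0.5139 -0.0318  0.062 ]
top square metal [ 12  13  18  18 195] [283.3 211.5] [ 0.5056 -0.0347  0.062 ]
top square metal [32 32  8  5 19] [299.4 224.5] [ 0.4647 -0.082   0.062 ]
   dark [  5   8  32  32 400] [283.7 213.2] [25.3 24.7] 61 [ 0.504  -0.0361  0.036 ]
top bar metal [   0    0   44   44 1001] [208.8 233.2] [0.4454 0.1918 0.062 ]
top bar metal [15 12 12 18 93] [211.3 232.3] [0.4478 0.1841 0.062 ]
   dark [  7   6  31  32 512] [213.  233.5] [25.  24.6] 63 [0.4469 0.1822 0.036 ]
top cross metal [   0    0   44   44 1081] [267.9 165.3] [0.65   0.0085 0.062 ]
top cross metal [ 14  12  18  18 148] [272.5 166.7] [ 0.6452 -0.0055  0.062 ]
   dark [ 11  23  24  14 276] [272.5 175.5] [13. 23.] 90 [ 0.6234 -0.0046  0.036 ]
scene round metal [   0    0   48   48 1145] [379.7 225.6] [0.5685 0.2256 0.062 ]
scene round metal [ 0 34  5 14 58] [350.6 246.3] [0.6377 0.1486 0.062 ]
   dark [  0   0  25  19 369] [361. 215.] [18. 24.] 90 [0.4963 0.196  0.036 ]
   dark [  5  24  34  24 637] [370.5 241.5] [23. 33.] 90 [0.5943 0.203  0.036 ]
scene square metal [   0    0   48   48 1506] [268.  208.2] [ 0.4984 -0.035   0.062 ]
   dark [  5  23  39  25 671] [268. 226.] [24. 38.] 90 [ 0.5353 -0.0351  0.036 ]
scene bar metal [   0    0   48   48 1495] [355.7 192.5] [0.4364 0.1886 0.062 ]
   dark [  3  22  40  26 705] [353.5 209.5] [25. 39.] 90 [0.4738 0.1804 0.036 ]
scene cross metal [   0    0   48   48 1160] [283.3 249.1] [6.447e-01 6.000e-04 6.200e-02]
   dark [  0   0  31  11 222] [272. 235.] [10. 30.] 90 [ 0.5683 -0.0252  0.036 ]
   dark [  6  19  35  29 708] [280. 263.] [28. 34.] 90 [ 0.6613 -0.0069  0.036 ]
```

View pics/top_z.png

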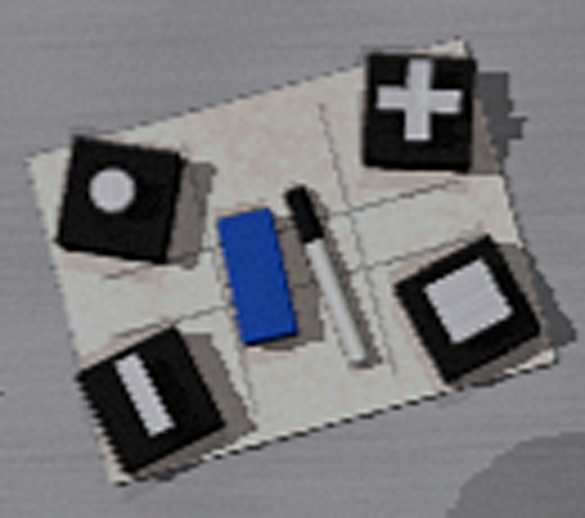

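View pics/scene_z.png

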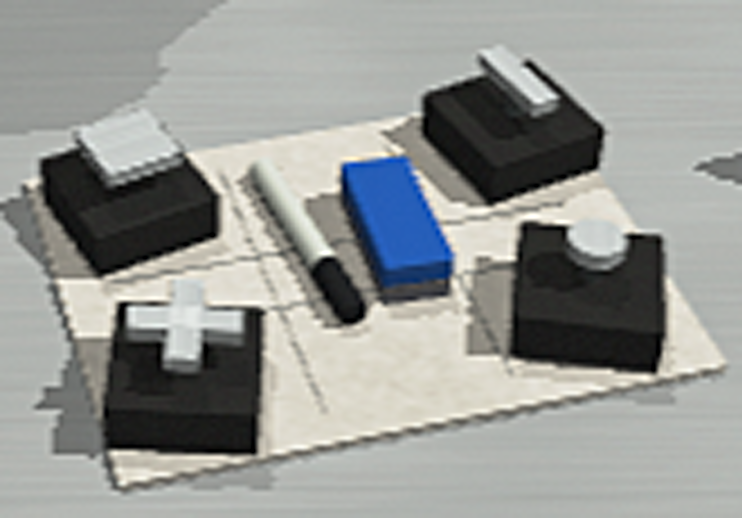

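Call:
send_rows --pt "0.3 0.33 0 0 0 0" --pt "0.6 0.66 0 0 0 0" --pt "0.9 1 0 0 0 0" --pt "0.9 1 0 0 0 0" --grip -1

```text
t: 0.6
eef_pos: [0.277, -0.5183, 0.2271]
eef_rot: [0.989, 0.145, 0.002, -0.001]
contact_force: [1.5, 0.1, 0.0]
finger_gap: 0.699
```

Call:
send_rows --pt "0.3 0.33 0 0 0 0" --pt "0.6 0.66 0 0 0 0" --pt "0.9 1 0 0 0 0" --pt "0.9 1 0 0 0 0"

```text
t: 1.0
eef_pos: [0.366, -0.418, 0.2273]
eef_rot: [0.989, 0.145, 0.002, -0.001]
contact_force: [0.4, 0.1, 0.4]
finger_gap: 0.357
```

Call:
send_rows --pt "0.3 0.33 0 0 0 0" --pt "0.6 0.66 0 0 0 0" --pt "0.9 1 0 0 0 0" --pt "0.9 1 0 0 0 0"

```text
t: 1.4
eef_pos: [0.4552, -0.3178, 0.2273]
eef_rot: [0.989, 0.145, 0.002, -0.001]
contact_force: [-0.3, -0.1, -0.3]
finger_gap: 0.023
```

Call:
send_rows --pt "0.25 0.33 0 0 0 0" --pt "0.5 0.66 0 0 0 0" --pt "0.7 1 0 0 0 0" --pt "0.7 1 0 0 0 0"

```text
t: 1.8
eef_pos: [0.5232, -0.2182, 0.2272]
eef_rot: [0.99, 0.145, 0.001, -0.001]
contact_force: [0.9, -0.7, 0.3]
finger_gap: 0.004
```

```bash
python3 -c "
from bench import *
s=get_state();print(s['t'],s['joints'].round(2),s['eef_pos'].round(4),s['eef_rot'].round(3),s['contact_force'].round(2))"
```

```text
1.8 [ 0.85  0.38 -0.63  1.76  0.25  1.08 -1.14] [ 0.5232 -0.2182  0.2272] [ 0.99   0.145  0.001 -0.001] [ 0.93 -0.69  0.27]
```

Call:
send_rows --pt "0.07 0.33 0 0 0 0" --pt "0.14 0.66 0 0 0 0" --pt "0.2 1 0 0 0 0" --pt "0.2 1 0 0 0 0"

```text
t: 2.2
eef_pos: [0.5409, -0.1192, 0.2271]
eef_rot: [0.99, 0.144, 0.001, -0.001]
contact_force: [-0.1, -0.3, 1.0]
finger_gap: 0.005
```

Call:
send_rows --pt "0.07 0.33 0 0 0 0" --pt "0.14 0.66 0 0 0 0" --pt "0.2 1 0 0 0 0" --pt "0.2 1 0 0 0 0"

```text
t: 2.6
eef_pos: [0.5606, -0.0197, 0.2271]
eef_rot: [0.99, 0.143, 0.001, -0.001]
contact_force: [0.2, 0.8, 0.7]
finger_gap: 0.0
```

Call:
send_rows --pt "0.07 0.33 0 0 0 0" --pt "0.14 0.66 0 0 0 0" --pt "0.2 1 0 0 0 0" --pt "0.2 1 0 0 0 0"

```text
t: 3.0
eef_pos: [0.5803, 0.0801, 0.2271]
eef_rot: [0.99, 0.143, 0.001, -0.002]
contact_force: [-0.4, 0.1, -0.1]
finger_gap: 0.007
```

Call:
send_rows --pt "0.02 0.33 -0.2 0 0 0" --pt "0.04 0.66 -0.4 0 0 0" --pt "0.05 1 -0.7 0 0 0" --pt "0.05 1 -0.7 0 0 0" --pt "0.05 1 -0.7 0 0 0"

```text
t: 3.5
eef_pos: [0.5847, 0.1742, 0.1554]
eef_rot: [0.99, 0.14, -0.001, 0.0]
contact_force: [-0.3, -0.4, 0.3]
finger_gap: 0.005
```

```bash
python3 -c "
from bench import *
s=get_state();print(s['t'],s['joints'].round(2),s['eef_pos'].round(4),s['eef_rot'].round(3),s['contact_force'].round(2))"
```

```text
3.5 [ 0.16  0.56 -0.67  1.71  0.4   1.01 -1.94] [0.5847 0.1742 0.1554] [ 0.99   0.14  -0.001  0.   ] [-0.29 -0.4   0.3 ]
```

Call:
send_rows --pt "0.02 0.15 -0.3 0 0 0" --pt "0.03 0.28 -0.6 0 0 0" --pt "0.03 0.28 -0.75 0 0 0" --pt "0.03 0.28 -0.75 0 0 0" --pt "0.03 0.28 -0.75 0 0 0"

```text
t: 4.0
eef_pos: [0.5892, 0.2015, 0.0825]
eef_rot: [0.99, 0.139, 0.0, 0.001]
contact_force: [-0.2, 0.2, -0.9]
finger_gap: 0.005
```

```bash
python3 - <<'E'
from bench import *
from h import *
for n,(x0,x1,y0,y1) in(("top",(160,310,125,280)),("scene",(240,440,100,295))):
    f=grab_frame(n);im=f["color"]
    cv2.imwrite(f"pics/{n}1.png",cv2.resize(im[y0:y1,x0:x1],None,fx=3,fy=3,interpolation=cv2.INTER_CUBIC))
s=get_state();print(s['t'],s['joints'].round(2),s['eef_pos'].round(4),s['contact_force'].round(2))
E
```

```text
4.1 [ 0.08  0.67 -0.62  1.72  0.48  0.9  -2.04] [0.5897 0.2024 0.0835] [ 0.32 -0.38 -0.31]
```

View pics/scene1.png

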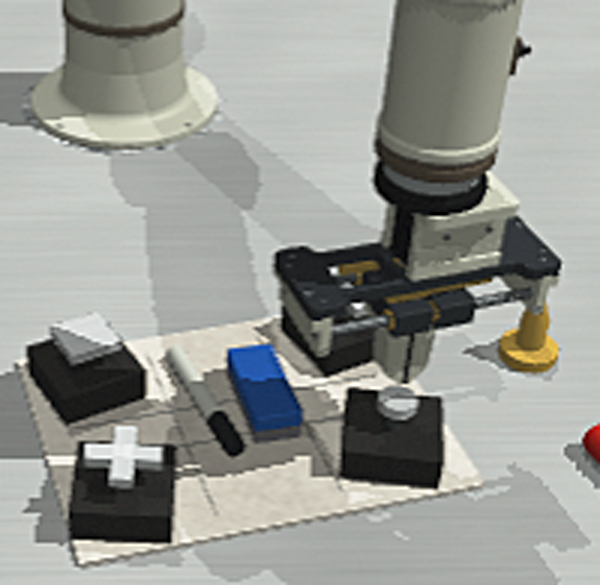

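View pics/top1.png

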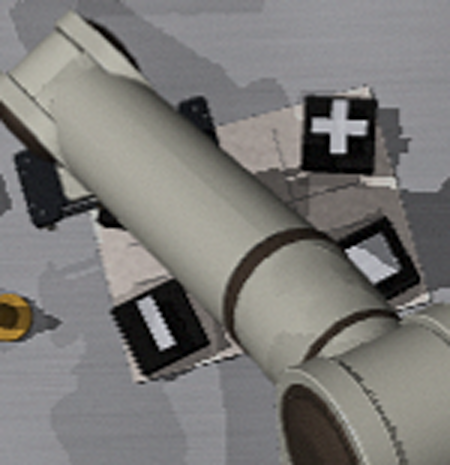

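```bash
cat >> h.py <<'E'
def proj(f,p):
    W=np.array(f["world_to_cam"]);c=W[:3,:3]@np.array(p)+W[:3,3]
    s=np.array([c[0],-c[1]])/-c[2];s=s*(1+f["k1"]*(s@s))
    return s*f["fx"]+[f["cx"],f["cy"]]
E
python3 - <<'E'
from bench import *
from h import *
f=grab_frame("scene")
x0,y0=240,100
for n,p in dict(tcp=get_state()['eef_pos'],round=(.588,.204,.062),square=(.5056,-.0347,.062),bar=(.4478,.1841,.062)).items():
    q=proj(f,p);print(n,q.round(1),((q-[x0,y0])*3).round())
print(onz(f,372.9,232.9,.062))
E
```

```text
tcp [372.6 224.5] [398. 373.]
round [371.9 231.2] [396. 394.]
square [268.1 210. ] [ 84. 330.]
bar [354.5 195.1] [344. 285.]
[0.59384149 0.20530265 0.062     ]
```

Call:
send_rows --pt "0 0 -0.07 0 0 0" --pt "0 0 -0.14 0 0 0" --pt "0 0 -0.17 0 0 0" --pt "0 0 -0.19 0 0 0" --pt "0 0 -0.19 0 0 0"

```text
t: 4.65
eef_pos: [0.5879, 0.2035, 0.0623]
eef_rot: [0.99, 0.14, -0.0, 0.0]
contact_force: [-0.2, -0.3, 0.1]
finger_gap: 0.003
```

Call:
send_rows --pt "0 0 -0.01 0 0 0" --pt "0 0 -0.02 0 0 0" --pt "0 0 -0.03 0 0 0" --pt "0 0 -0.03 0 0 0"

```text
t: 5.05
eef_pos: [0.5883, 0.2037, 0.06]
eef_rot: [0.99, 0.14, 0.0, -0.0]
contact_force: [-1.6, -1.0, 4.0]
finger_gap: 0.008
```

Contact at about z = 0.0615, with 4 N. I'll press 4 mm further.

Call:
send_rows --pt "0 0 -0.01 0 0 0" --pt "0 0 -0.02 0 0 0" --pt "0 0 -0.03 0 0 0" --pt "0 0 -0.04 0 0 0" --pt "0 0 -0.04 0 0 0"

```text
t: 5.55
eef_pos: [0.5883, 0.2037, 0.0557]
eef_rot: [0.99, 0.14, 0.0, -0.0]
contact_force: [-0.2, 0.1, 3.8]
finger_gap: 0.005
```

Call:
send_rows --pt "0 0 0.1 0 0 0" --pt "0 0 0.4 0 0 0" --pt "0 0 0.8 0 0 0" --pt "0 0 1 0 0 0" --pt "0 0 1 0 0 0"

```text
t: 6.05
eef_pos: [0.5906, 0.2045, 0.1598]
eef_rot: [0.99, 0.14, 0.003, -0.001]
contact_force: [-0.4, 0.8, 0.1]
finger_gap: 0.009
```

```bash
python3 - <<'E'
from bench import *
from h import *
f=grab_frame("scene");im=f["color"]
cv2.imwrite("pics/scene2.png",cv2.resize(im[100:295,240:440],None,fx=3,fy=3,interpolation=cv2.INTER_CUBIC))
s=get_state();print(s['t'],s['joints'].round(2),s['eef_pos'].round(4),s['contact_force'].round(2))
E
```

```text
6.1 [ 0.11  0.58 -0.67  1.68  0.41  1.02 -1.99] [0.5894 0.2036 0.1576] [ 0.08  0.03 -0.7 ]
```

View pics/scene2.png

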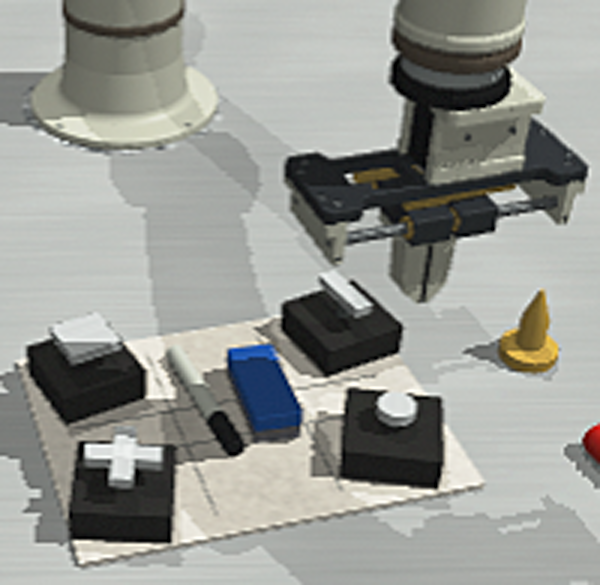

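Call:
send_rows --pt "-0.12 -0.33 0 0 0 0" --pt "-0.24 -0.66 0 0 0 0" --pt "-0.35 -1 0 0 0 0" --pt "-0.35 -1 0 0 0 0"

```text
t: 6.5
eef_pos: [0.551, 0.0962, 0.1534]
eef_rot: [0.991, 0.136, -0.003, 0.002]
contact_force: [0.4, -0.3, -0.1]
finger_gap: 0.001
```

Call:
send_rows --pt "-0.12 -0.33 0 0 0 0" --pt "-0.24 -0.66 0 0 0 0" --pt "-0.35 -1 0 0 0 0" --pt "-0.35 -1 0 0 0 0"

```text
t: 6.9
eef_pos: [0.5157, -0.0025, 0.1539]
eef_rot: [0.991, 0.136, -0.002, 0.001]
contact_force: [0.3, 0.1, 0.5]
finger_gap: 0.007
```

Call:
send_rows --pt "-0.05 -0.2 0 0 0 0" --pt "-0.11 -0.38 -0.3 0 0 0" --pt "-0.11 -0.38 -0.6 0 0 0" --pt "-0.11 -0.38 -0.75 0 0 0" --pt "-0.11 -0.38 -0.75 0 0 0" --pt "-0.11 -0.38 -0.75 0 0 0"

```text
t: 7.5
eef_pos: [0.5075, -0.0331, 0.0809]
eef_rot: [0.99, 0.141, -0.0, -0.001]
contact_force: [0.3, -0.6, -0.4]
finger_gap: 0.005
```

```bash
python3 - <<'E'
from bench import *
from h import *
f=grab_frame("scene");im=f["color"]
cv2.imwrite("pics/scene3.png",cv2.resize(im[100:295,240:440],None,fx=3,fy=3,interpolation=cv2.INTER_CUBIC))
s=get_state();print(s['t'],s['joints'].round(2),s['eef_pos'].round(4),s['contact_force'].round(2))
E
```

```text
7.55 [ 0.52  0.5  -0.63  2.01  0.42  0.76 -1.64] [ 0.5081 -0.0334  0.0815] [0.59 0.81 0.53]
```

View pics/scene3.png

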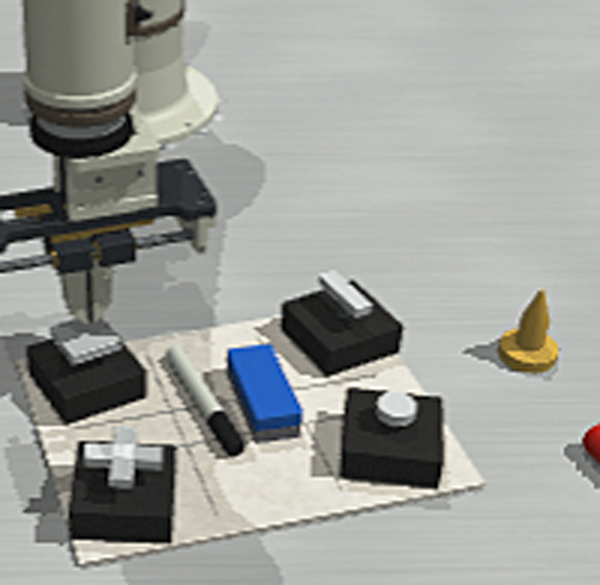

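The gripper is over the square cap, with the tip at zoom (90,322) and the cap at (87,337). I descend.

Call:
send_rows --pt "0 0 -0.07 0 0 0" --pt "0 0 -0.14 0 0 0" --pt "0 0 -0.17 0 0 0" --pt "0 0 -0.18 0 0 0" --pt "0 0 -0.18 0 0 0"

```text
t: 8.05
eef_pos: [0.5071, -0.0345, 0.0626]
eef_rot: [0.99, 0.14, -0.0, -0.0]
contact_force: [-1.1, -0.8, -0.1]
finger_gap: 0.004
```

Call:
send_rows --pt "0 0 -0.01 0 0 0" --pt "0 0 -0.02 0 0 0" --pt "0 0 -0.03 0 0 0" --pt "0 0 -0.03 0 0 0"

```text
t: 8.45
eef_pos: [0.5073, -0.0345, 0.0599]
eef_rot: [0.99, 0.14, 0.0, 0.0]
contact_force: [-0.9, 0.8, 4.2]
finger_gap: 0.007
```

Call:
send_rows --pt "0 0 -0.01 0 0 0" --pt "0 0 -0.02 0 0 0" --pt "0 0 -0.03 0 0 0" --pt "0 0 -0.04 0 0 0" --pt "0 0 -0.04 0 0 0"

```text
t: 8.95
eef_pos: [0.5073, -0.0345, 0.0557]
eef_rot: [0.99, 0.14, 0.0, -0.0]
contact_force: [-0.1, 0.2, 2.8]
finger_gap: 0.006
```

Call:
send_rows --pt "0 0 0.1 0 0 0" --pt "0 0 0.4 0 0 0" --pt "0 0 0.8 0 0 0" --pt "0 0 1 0 0 0" --pt "0 0 1 0 0 0"

```text
t: 9.45
eef_pos: [0.5095, -0.0346, 0.1591]
eef_rot: [0.99, 0.14, 0.003, 0.001]
contact_force: [1.1, -0.0, 0.2]
finger_gap: 0.006
```

Call:
send_rows --pt "-0.08 0.33 0 0 0 0" --pt "-0.16 0.66 0 0 0 0" --pt "-0.25 1 0 0 0 0" --pt "-0.25 1 0 0 0 0"

```text
t: 9.85
eef_pos: [0.48, 0.0706, 0.1554]
eef_rot: [0.99, 0.144, -0.0, -0.001]
contact_force: [-0.1, 0.2, -0.1]
finger_gap: 0.005
```

Call:
send_rows --pt "-0.08 0.33 0 0 0 0" --pt "-0.16 0.66 0 0 0 0" --pt "-0.25 1 0 0 0 0" --pt "-0.25 1 0 0 0 0" --pt "-0.25 1 0 0 0 0"

```text
t: 10.35
eef_pos: [0.4565, 0.1656, 0.1552]
eef_rot: [0.99, 0.141, -0.001, 0.0]
contact_force: [-0.2, -1.1, -0.3]
finger_gap: 0.006
```

```bash
python3 - <<'E'
from bench import *
from h import *
f=grab_frame("scene");im=f["color"]
cv2.imwrite("pics/scene4.png",cv2.resize(im[100:295,240:440],None,fx=3,fy=3,interpolation=cv2.INTER_CUBIC))
s=get_state();print(s['t'],s['joints'].round(2),s['eef_pos'].round(4),s['contact_force'].round(2))
E
```

```text
10.4 [ 0.25  0.37 -0.77  2.01  0.33  0.89 -1.99] [0.4569 0.1645 0.1551] [-0.01 -1.3   0.16]
```

View pics/scene4.png

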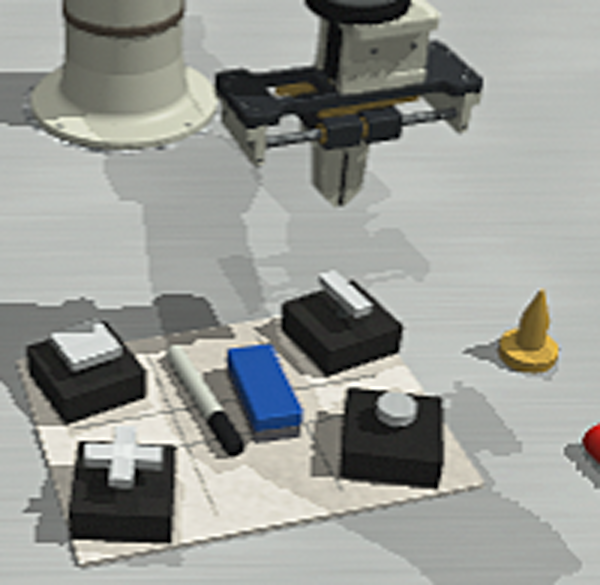

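The square cap has visibly sunk (zoom (87,345)) and its block has not moved. Next is the bar.

Call:
send_rows --pt "-0.04 0.1 0 0 0 0" --pt "-0.08 0.19 -0.3 0 0 0" --pt "-0.08 0.19 -0.6 0 0 0" --pt "-0.08 0.19 -0.75 0 0 0" --pt "-0.08 0.19 -0.75 0 0 0" --pt "-0.08 0.19 -0.75 0 0 0"

```text
t: 11.0
eef_pos: [0.4495, 0.1844, 0.0811]
eef_rot: [0.99, 0.14, -0.0, -0.0]
contact_force: [-0.2, -0.7, 0.5]
finger_gap: 0.005
```

Call:
send_rows --pt "0 0 -0.07 0 0 0" --pt "0 0 -0.14 0 0 0" --pt "0 0 -0.17 0 0 0" --pt "0 0 -0.18 0 0 0" --pt "0 0 -0.18 0 0 0"

```text
t: 11.5
eef_pos: [0.4491, 0.1845, 0.0627]
eef_rot: [0.99, 0.14, -0.0, 0.0]
contact_force: [0.1, 0.2, 0.7]
finger_gap: 0.005
```

Call:
send_rows --pt "0 0 -0.01 0 0 0" --pt "0 0 -0.02 0 0 0" --pt "0 0 -0.03 0 0 0" --pt "0 0 -0.03 0 0 0"

```text
t: 11.9
eef_pos: [0.4493, 0.1846, 0.0599]
eef_rot: [0.99, 0.14, 0.0, -0.0]
contact_force: [-1.0, -0.8, 3.3]
finger_gap: 0.005
```

Call:
send_rows --pt "0 0 -0.01 0 0 0" --pt "0 0 -0.02 0 0 0" --pt "0 0 -0.03 0 0 0" --pt "0 0 -0.04 0 0 0" --pt "0 0 -0.04 0 0 0"

```text
t: 12.4
eef_pos: [0.4493, 0.1846, 0.0557]
eef_rot: [0.99, 0.14, 0.0, -0.0]
contact_force: [0.2, -0.0, 3.5]
finger_gap: 0.006
```

Call:
send_rows --pt "0 0 0.1 0 0 0" --pt "0 0 0.4 0 0 0" --pt "0 0 0.8 0 0 0" --pt "0 0 1 0 0 0" --pt "0 0 1 0 0 0" --pt "0 0 1 0 0 0"

```text
t: 13.0
eef_pos: [0.4493, 0.184, 0.1559]
eef_rot: [0.99, 0.14, 0.0, 0.0]
contact_force: [-0.6, -0.0, -0.3]
finger_gap: 0.007
```

```bash
python3 - <<'E'
from bench import *
from h import *
for n,(x0,x1,y0,y1) in(("top",(160,310,125,280)),("scene",(240,440,100,295))):
    f=grab_frame(n);im=f["color"]
    cv2.imwrite(f"pics/{n}5.png",cv2.resize(im[y0:y1,x0:x1],None,fx=3,fy=3,interpolation=cv2.INTER_CUBIC))
s=get_state();print(s['t'],s['eef_pos'].round(4),s['contact_force'].round(2))
E
```

```text
13.1 [0.4483 0.1838 0.1547] [-0.8   0.16 -0.1 ]
```

View pics/scene5.png

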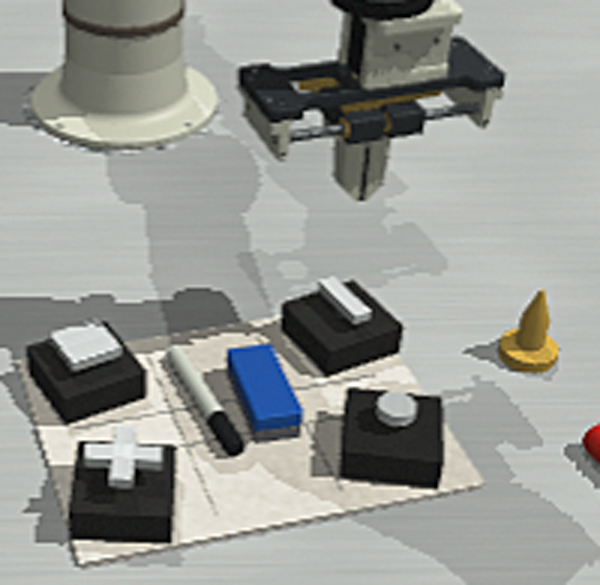

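View pics/top5.png

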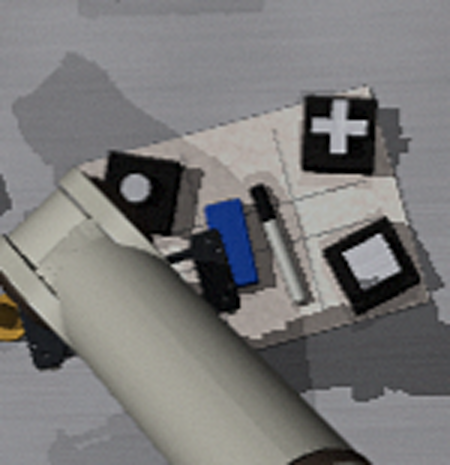

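The bar has sunk: its centre moved from zoom (345,293) to (345,300). The cross and the four blocks have not moved, and the arm is clear of everything, so I hand in.

```bash
python3 -c "
from bench import *
print(finish_job())"
```

```text
the job is handed in; nothing more can be done
None
```

I touched the round, square and bar caps from above with closed fingers, in that order, and handed the job in at about 13 s of the 48 s allowed. `finish_job` reports no verdict.

- **Sinking:** each press ended with the fingertips at z = 0.0557 m. That is about 6 mm below the stated cap height of 62 mm and well short of the 14 mm stop.
- **Force:** the vertical contact force read about 3–4 N at the end of each pressing move, against the 20 N limit. It was read only at the end of each call.
- **Last pictures:** all three caps are visibly lower, and the cross cap looks untouched. The blocks, eraser, marker and cone look unmoved. The bottle, tape and screwdriver were mostly outside the cropped pictures, but the arm passed well above them. The arm ended about 15 cm above the table, touching nothing.
- **Disagreement:** the two cameras differed by about 4 mm in x on the cap centres. I used a value in between for the square and bar, and kept the top camera's value for the round cap. That error is small next to the caps and fingertips.

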